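Tighten the cheese press in cross order

TASK

Tighten the four crank nuts of the little cheese press clockwise, about a half turn each, until each comes up firmly against its stop, so that the plate seats evenly on the cheese. Go in cross order (any nut first, then the one diagonally opposite, then the other two), bring each fully home before the next, feel for the stop and do not force a nut past it. Leave the cheeses and the spatula round the press where they are.

Things in the scene. Friction and masses are not known exactly. Their poses are not given: they have to be found in the camera images.
- press: Small screw press, fixed to the counter: a square light-wood base 168x168, 23 high, on which a small brown cheese stands under a square wooden pressing plate 156x156x14 with two dark battens (20 high with them). Four steel studs (diameter 10, tops at 146) stand at x = +-62, y = +-62 in this frame and carry a crank nut each above the plate. Origin: centre of the underside on the counter; z up; x and y parallel to the sides.
- plate_mid (a point): Middle of the upper side of the pressing plate's battens; its z axis is the plate's normal. Springs under the plate hold it up against the nuts: it tilts when they are unevenly tightened and sinks about 5 mm in all. Top face of the plate is 6 below this point.
- axis_a (a point): Point on the axis of stud a, 94.5 above the counter; front left as built (-62, +62) in the press's frame (mm); stud c lies diagonally opposite. Its nut tightens clockwise seen from above, sinks 10 mm a turn and stays where it is left. It begins 2.9 to 3.4 rad short of its stop. The arm's direction at the stop differs from nut to nut and from start to start, so the stop must be felt.
- knob_a (a point): Centre of the black knob of nut a: upright pin, diameter 16, 36 tall, does not spin, 40 from the stud's axis on a flat arm (12 wide, 7 thick, its top 18 below this point; plate 34 to 40 below). x points outward along the arm. Even drag of 2 to 4 N at the knob; at the stop the nut is held and only the sprung arm still gives, 1 mm at the knob for each 4 N.
- hub_a (a point): Centre of the top of the hexagonal nut a on its stud, 14 below the knob's centre. x points along the arm at rest and turns with the nut; the arm is sprung against the nut, so a pushed knob runs ahead of this x axis by 1 mm for each 4 N. Over-tightened: more than 6 mm ahead (about 22 N). Home: nut within 0.1 rad of its stop.
- axis_b (a point): Point on the axis of stud b, 94.5 above the counter; far left (+62, +62) in the press's frame (mm); stud d lies diagonally opposite. Its nut tightens clockwise seen from above, sinks 10 mm a turn and stays where it is left. It begins 2.9 to 3.4 rad short of its stop. The arm's direction at the stop differs from nut to nut and from start to start, so the stop must be felt.
- knob_b (a point): Centre of the black knob of nut b: upright pin, diameter 16, 36 tall, does not spin, 40 from the stud's axis on a flat arm (12 wide, 7 thick, its top 18 below this point; plate 34 to 40 below). x points outward along the arm. Even drag of 2 to 4 N at the knob; at the stop the nut is held and only the sprung arm still gives, 1 mm at the knob for each 4 N.
- hub_b (a point): Centre of the top of the hexagonal nut b on its stud, 14 below the knob's centre. x points along the arm at rest and turns with the nut; the arm is sprung against the nut, so a pushed knob runs ahead of this x axis by 1 mm for each 4 N. Over-tightened: more than 6 mm ahead (about 22 N). Home: nut within 0.1 rad of its stop.
- axis_c (a point): Point on the axis of stud c, 94.5 above the counter; far right (+62, -62) in the press's frame (mm); stud a lies diagonally opposite. Its nut tightens clockwise seen from above, sinks 10 mm a turn and stays where it is left. It begins 2.9 to 3.4 rad short of its stop. The arm's direction at the stop differs from nut to nut and from start to start, so the stop must be felt.
- knob_c (a point): Centre of the black knob of nut c: upright pin, diameter 16, 36 tall, does not spin, 40 from the stud's axis on a flat arm (12 wide, 7 thick, its top 18 below this point; plate 34 to 40 below). x points outward along the arm. Even drag of 2 to 4 N at the knob; at the stop the nut is held and only the sprung arm still gives, 1 mm at the knob for each 4 N.
- hub_c (a point): Centre of the top of the hexagonal nut c on its stud, 14 below the knob's centre. x points along the arm at rest and turns with the nut; the arm is sprung against the nut, so a pushed knob runs ahead of this x axis by 1 mm for each 4 N. Over-tightened: more than 6 mm ahead (about 22 N). Home: nut within 0.1 rad of its stop.
- axis_d (a point): Point on the axis of stud d, 94.5 above the counter; front right (-62, -62) in the press's frame (mm); stud b lies diagonally opposite. Its nut tightens clockwise seen from above, sinks 10 mm a turn and stays where it is left. It begins 2.9 to 3.4 rad short of its stop. The arm's direction at the stop differs from nut to nut and from start to start, so the stop must be felt.
- knob_d (a point): Centre of the black knob of nut d: upright pin, diameter 16, 36 tall, does not spin, 40 from the stud's axis on a flat arm (12 wide, 7 thick, its top 18 below this point; plate 34 to 40 below). x points outward along the arm. Even drag of 2 to 4 N at the knob; at the stop the nut is held and only the sprung arm still gives, 1 mm at the knob for each 4 N.
- hub_d (a point): Centre of the top of the hexagonal nut d on its stud, 14 below the knob's centre. x points along the arm at rest and turns with the nut; the arm is sprung against the nut, so a pushed knob runs ahead of this x axis by 1 mm for each 4 N. Over-tightened: more than 6 mm ahead (about 22 N). Home: nut within 0.1 rad of its stop.
- spatula: Bystander: flat wooden spatula, 52x300x9, lying along its own y; origin at the centre of its underside.
- tasting_cube: Bystander: pale cheese cube, 48x50x50; origin at the centre of its underside.
- tasting_cube_2: Bystander: pale cheese cube, 50x52x54; origin at the centre of its underside.
- pink_cut: Bystander: wedge of pink-rinded cheese, 105x92x46; origin at the centre of its underside.
- half_bloomy: Bystander: half of a white bloomy cheese, 127x64x50; origin at the centre of its underside.
- cut_slab: Bystander: pale slab of cheese, 72x125x48; origin at the centre of its underside.

How it is judged:
On the way, in this order (a step that is already met when the one before it is completed fails the run):
1. a first nut is home (z of any of knob_a, knob_b, knob_c, knob_d in the frame of press below 0.128659 m), for 0.1 s.
2. the nut diagonally opposite is home too ((z of each of knob_a, knob_c in the frame of press below 0.128659 m or z of each of knob_b, knob_d in the frame of press below 0.128659 m)), for 0.1 s.
At the end, for the whole second after the job is handed in: All four nuts are home (within 0.1 rad of the stop: knob centres less than 128.66 mm above the press's underside) and the plate is level within 0.35 degrees (z of each of knob_a, knob_b, knob_c, knob_d in the frame of press below 0.128659 m and angle between plate_mid's own z axis and vertical below 0.006 rad); the robot touches nothing.
It fails at once if two nuts stand part-turned at once (a nut is begun while another is still more than 1 rad short of home) ((z of knob_a in the frame of press between 0.130092 and 0.132161 m and z of knob_b in the frame of press between 0.130092 and 0.132161 m) or (z of knob_a in the frame of press between 0.130092 and 0.132161 m and z of knob_c in the frame of press between 0.130092 and 0.132161 m) or (z of knob_a in the frame of press between 0.130092 and 0.132161 m and z of knob_d in the frame of press between 0.130092 and 0.132161 m) or (z of knob_b in the frame of press between 0.130092 and 0.132161 m and z of knob_c in the frame of press between 0.130092 and 0.132161 m) or (z of knob_b in the frame of press between 0.130092 and 0.132161 m and z of knob_d in the frame of press between 0.130092 and 0.132161 m) or (z of knob_c in the frame of press between 0.130092 and 0.132161 m and z of knob_d in the frame of press between 0.130092 and 0.132161 m)).
It fails at once if two neighbouring nuts are home before any diagonal pair ((z of each of knob_a, knob_b in the frame of press below 0.128659 m and not (z of knob_c in the frame of press below 0.128659 m) and not (z of knob_d in the frame of press below 0.128659 m)) or (z of each of knob_b, knob_c in the frame of press below 0.128659 m and not (z of knob_d in the frame of press below 0.128659 m) and not (z of knob_a in the frame of press below 0.128659 m)) or (z of each of knob_c, knob_d in the frame of press below 0.128659 m and not (z of knob_a in the frame of press below 0.128659 m) and not (z of knob_b in the frame of press below 0.128659 m)) or (z of each of knob_d, knob_a in the frame of press below 0.128659 m and not (z of knob_b in the frame of press below 0.128659 m) and not (z of knob_c in the frame of press below 0.128659 m))).
It fails at once if a nut is over-tightened: its knob is pushed so hard that the sprung arm gives more than 6 mm (about 22 N) (y of knob_a in the frame of hub_a below -0.006 m or y of knob_b in the frame of hub_b below -0.006 m or y of knob_c in the frame of hub_c below -0.006 m or y of knob_d in the frame of hub_d below -0.006 m).
It fails at once if a bystander is moved more than 20 mm (distance of any of spatula, tasting_cube, tasting_cube_2, pink_cut, half_bloomy, cut_slab from where it was at the start of the episode above 0.02 m).
It also fails if it takes over 67 s, if anything falls off the work surface, if the arm or the gripper's body presses on something with over 40 N, if the wrist force passes 120 N, or if a joint passes its speed limit or range.

ROBOT

A 6-joint arm with a two-finger parallel gripper is mounted at the origin on a cart in front of the work surface, level with it; the furniture and walls round the work are solid. World frame = base frame: x ahead of the robot, y to its left, z up, the work surface at z = 0. Lengths are in m, angles in rad, forces in N, time in s.
With the tool pointing down it reaches from about 0.35 to 0.775 m from the base axis. Payload 7.3 kg.
Tool frame: the origin (TCP) lies at the very end of the fingers, on their centre line; the grasp point (between the pads) lies 19 mm behind it (robot.tcp_to_grasp is the distance from the TCP to the grasp point, in m); x points along the fingers, y is the direction in which the jaws open and shut, and the axes are right-handed (so a half turn about x gives the same grasp; the last joint's range is limited). The gripper opens to 92 mm and grips with 3 to 60 N. Pads are 19 mm wide; open, the fingers measure 130 mm over their backs; the gripper's body (75 mm by 190 mm) begins 47 mm behind the grasp point.
Start: joints at [-0.146, 0.342, 1.524, -0, 1.275, -0.146], TCP at [0.525, 0, 0.227] pointing down, gripper open.
Joint ranges: [-2.53, 2.53], [-0.77, 2.02], [0.04, 2.7], [-1, 4.14], [0.28, 2.66], [-3.11, 3.11]. Speed limits (rad/s): [2.57, 2.57, 3.14, 3.14, 3.14, 3.14].

INTERFACE

Orientations are given as [roll, pitch, yaw] about the fixed x, y, z axes, in that order (R = Rz(yaw) Ry(pitch) Rx(roll)).
In Python, from cell import robot gives the robot as it stands.
- The arm moves only by the tool move_arm, never from a script. Its argument "increments" is a list of rows, each a list of 4 numbers: the shift along the tool's x, y, z normalised to -1 to 1, where 1 is 40 cm, then the turn about the tool's x normalised to -1 to 1, where 1 is 60 degrees. In form: [[dx, dy, dz, twist], ...]. A call has 1 to 5 rows; each row is the pose to reach, as a shift and turn from the pose commanded when the call began, along the tool's axes at that moment; what a row does not reach only later rows make up. A row lasts 1/8 s, in which the tool goes at most 62.5 mm and 10.7 degrees, less where a joint would pass 70% of its speed; a pose out of reach is approached as far as the arm can. A call with a number of a shift or a turn outside -1 to 1 is refused whole. A call with a gripper value outside its range is refused whole. "gripper" is the closure, from 0 (fully open) to 1 (shut), set as the call begins (left out, the last holds). The fingers move at their own pace and stop on an object; "squeeze" is the grip in N (left out, the last holds). Time passes only in rows, so rows that repeat a pose let the fingers close. It gives the time, the measured TCP pose, the force and the opening at its end, in the units of the state.
- robot.observe(): the state, without advancing time (a new reading comes with each control period).
- robot.read_camera(name): name is "scene" or "side" or "wrist"; returns the picture (384x512x3 uint8, red, green, blue); there is no depth.
- robot.camera_params(name): a dict with "fx", "fy", "cx", "cy" (pixels), "R" (3x3) and "t" (3): a world point X has camera coordinates R X + t; the wrist camera has in their place "tool_from_camera" (4x4, takes a point from camera to tool coordinates, whose origin is the TCP and whose axes are the tool frame's). Camera axes: x right, y down, z forward; pixel columns grow to the right and rows downward; lengths in m; the calibration is good to about 2 mm. A picture is of the moment at which its call begins: read the wrist's pose just before it. camera_params takes no time and is no camera call.
- robot.hand_in(): hands the job in, once; it reports no verdict.
The state is a dict: "time": time; "qpos": joint angles; "qvel": joint speeds; "joint_efforts": joint torques, N m; "tool_pos": TCP position; "tool_rot": TCP orientation; "contact_force": force on the tool from outside, world axes, zero at the start; "torque": the same for the moment, N m; "opening": finger opening in m.
Only numpy, scipy, OpenCV 4.12 (cv2) and the standard library are available. Lean on these libraries where they do the work, as an engineer would, in place of code of your own. Each camera call takes 0.05 s, during which the arm holds its last target.

## Working session

There is one attempt and no reset: what is moved stays moved. The work goes in short steps, Python scripts to look and compute and a tool call to move; the robot and the scene stay as the last step left them, time stands still between calls to the robot, and variables do not carry over. Pictures are saved under pics/ and viewed, and the job is handed in when it is done.

Besides the shell and the picture viewer there is one more tool, called after ">>>" as a command line: name --pt "numbers of a row" for each row, then --argument value for the rest. move_arm: Moves the arm, as the interface text tells. Its arguments: {"type":"object","properties":{"increments":{"type":"array","items":{"type":"array","items":{"type":"number"}}},"gripper":{"type":"number"},"squeeze":{"type":"number"}},"required":["increments"]}

```bash
ls; mkdir -p pics; python3 - <<'E'
from cell import robot
import cv2,numpy as np
s=robot.observe(); print(s)
for n in ["scene","side","wrist"]:
    im=robot.read_camera(n); cv2.imwrite(f"pics/{n}0.png",cv2.cvtColor(im,cv2.COLOR_RGB2BGR)); print(n,robot.camera_params(n))
E
```

```text
pics
{'time': 0.0, 'qpos': array([-1.45970585e-01,  3.42694000e-01,  1.52499963e+00, -4.16301026e-05,
        1.27538867e+00, -1.46014503e-01]), 'qvel': array([-0.00073269,  0.00032261,  0.00025617, -0.00106554, -0.0005211 ,
       -0.0010467 ]), 'joint_efforts': array([ 7.61924657e-04, -4.31245601e+01, -2.44219762e+01,  7.17750052e-02,
        5.59406646e-02, -1.04314388e-04]), 'tool_pos': array([5.24601788e-01, 8.34409299e-05, 2.26065935e-01]), 'tool_rot': array([-1.69009347,  1.56930615,  3.02235157]), 'contact_force': array([ 0.42973872, -0.3088914 ,  0.13205998]), 'torque': array([0.00227292, 0.0232002 , 0.01074944]), 'opening': 0.0920577339464599}
scene {'fx': 391.71854465317404, 'fy': 391.71854465317404, 'cx': 256.38363284185215, 'cy': 193.66820906269942, 'R': array([[-0.80594629, -0.59177287,  0.01598267],
       [-0.30091305,  0.38627003, -0.87192133],
       [ 0.50980576, -0.70753115, -0.48938507]]), 't': array([0.42984889, 0.26695862, 0.72970759])}
side {'fx': 466.1265977530973, 'fy': 466.1265977530973, 'cx': 256.56110859920756, 'cy': 182.47272096277612, 'R': array([[ 0.87419482, -0.48546515, -0.01034478],
       [-0.21475622, -0.36743654, -0.90491445],
       [ 0.43550337,  0.79329312, -0.42546778]]), 't': array([-0.51416123,  0.19144606,  1.32925522])}
wrist {'fx': 310.9414298779426, 'fy': 310.9414298779426, 'cx': 253.18405450181007, 'cy': 185.90852174987575, 'tool_from_camera': array([[ 5.51526309e-04, -2.79701423e-01,  9.60086876e-01,
        -1.58600251e-01],
       [ 9.99999839e-01,  2.79094189e-04, -4.93146183e-04,
        -1.67845938e-04],
       [-1.30020979e-04,  9.60086994e-01,  2.79701532e-01,
        -7.66666141e-02],
       [ 0.00000000e+00,  0.00000000e+00,  0.00000000e+00,
         1.00000000e+00]])}
```

View pics/scene0.png

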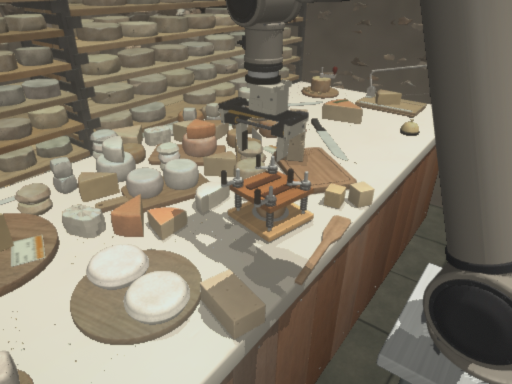

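View pics/side0.png

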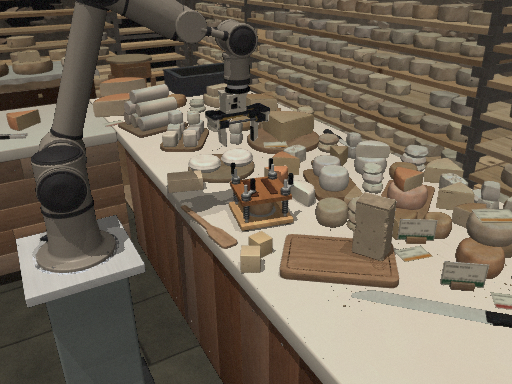

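View pics/wrist0.png

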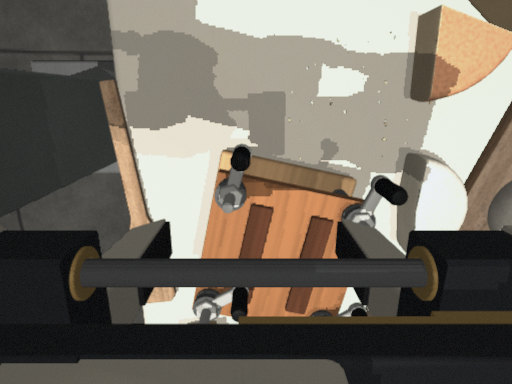

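The wrist view shows knobs a (392,190), d (241,157), c (240,302) and b, partly hidden, near (357,312). I'll work out the poses roughly first, then pick a better viewpoint.

```bash
cat > h.py <<'E'
from cell import robot
import numpy as np,cv2
from scipy.spatial.transform import Rotation as Ro
def tool(s): 
    T=np.eye(4);T[:3,:3]=Ro.from_euler('xyz',s['tool_rot']).as_matrix();T[:3,3]=s['tool_pos'];return T
def wcast(T,uv,z):
    p=robot.camera_params('wrist');C=T@p['tool_from_camera']
    d=C[:3,:3]@np.array([(uv[0]-p['cx'])/p['fx'],(uv[1]-p['cy'])/p['fy'],1]);o=C[:3,3]
    return o+d*(z-o[2])/d[2]
def wproj(T,X):
    p=robot.camera_params('wrist');C=np.linalg.inv(T@p['tool_from_camera'])
    c=C[:3,:3]@X+C[:3,3];return np.array([p['fx']*c[0]/c[2]+p['cx'],p['fy']*c[1]/c[2]+p['cy']])
def fproj(n,X):
    p=robot.camera_params(n);c=p['R']@X+p['t'];return np.array([p['fx']*c[0]/c[2]+p['cx'],p['fy']*c[1]/c[2]+p['cy']])
def fcast(n,uv,z):
    p=robot.camera_params(n);d=p['R'].T@np.array([(uv[0]-p['cx'])/p['fx'],(uv[1]-p['cy'])/p['fy'],1]);o=-p['R'].T@p['t']
    return o+d*(z-o[2])/d[2]
E
python3 - <<'E'
from h import *
np.set_printoptions(precision=4,suppress=True)
s=robot.observe();T=tool(s);print(T)
for n,uv,z in [("knobd top",(241,152),.151),("hubd",(231,195),.12),("knoba top",(398,193),.151),("huba",(360,215),.12),("base corner d",(222,152),.023),("base corner a",(355,180),.023),("hubc",(207,303),.12)]: print(n,wcast(T,uv,z))
E
```

```text
[[-0.0011  1.     -0.      0.5247]
 [ 0.0002 -0.     -1.      0.0001]
 [-1.     -0.0011 -0.0002  0.2262]
 [ 0.      0.      0.      1.    ]]
knobd top [0.5151 0.0354 0.151 ]
hubd [ 0.5044 -0.0089  0.12  ]
knoba top [0.6384 0.0029 0.151 ]
huba [ 0.6216 -0.028   0.12  ]
base corner d [0.4875 0.0128 0.023 ]
base corner a [ 0.6468 -0.0212  0.023 ]
hubc [ 0.4783 -0.122   0.12  ]
```

>>> move_arm --pt "-0.1 0.03 0.12 0" --pt "-0.2 0.06 0.25 0" --pt "-0.2 0.06 0.25 0" --pt "-0.2 0.06 0.25 0"

```text
time: 0.65
tool_pos: [0.5486, -0.0998, 0.3059]
tool_rot: [-2.177, 1.569, 2.535]
contact_force: [-0.2, 0.6, -0.4]
opening: 0.0917
```

```bash
python3 - <<'E'
from h import *
s=robot.observe(); print(s['time'],s['tool_pos'],s['qvel'],s['contact_force'])
im=robot.read_camera('wrist'); np.save('T1.npy',tool(s)); b=cv2.cvtColor(im,cv2.COLOR_RGB2BGR);cv2.imwrite('pics/w1raw.png',b);cv2.imwrite('pics/w1.png',cv2.resize(b,(800,600),interpolation=cv2.INTER_CUBIC))
E
```

```text
0.65 [ 0.54858807 -0.09975521  0.30586466] [ 0.02446976  0.00232089  0.0322667   0.00300679 -0.00085136  0.00151598] [-0.15775741  0.63479851 -0.3855342 ]
```

View pics/w1.png

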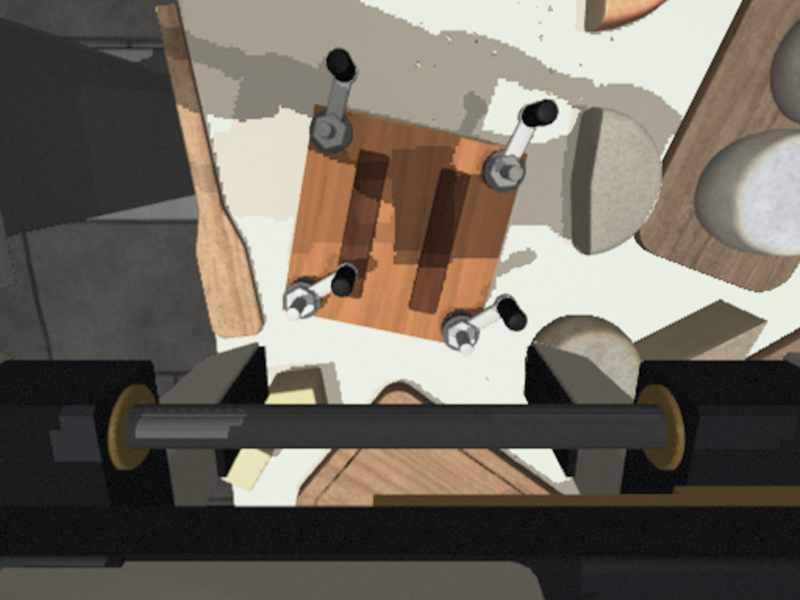

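All four nuts are visible: a (331,132), b (503,170), c (461,331) and d (302,299), with their black knobs beside them. I'll refine with colour masks and a crop.

```bash
python3 - <<'E'
from h import *
np.set_printoptions(precision=4,suppress=True)
b=cv2.imread('pics/w1raw.png');T=np.load('T1.npy')
m=((b.max(axis=2)<40)*255).astype(np.uint8)
n,l,st,c=cv2.connectedComponentsWithStats(m)
for i in range(1,n):
    if 60<st[i,4]<600 and st[i,1]<225: print(st[i],c[i],wcast(T,c[i],.1335))
C=b[25:235,175:345];
for k,(x,y) in enumerate([(207,82),(322,109),(294,212),(190,193)]):
    pass
t=[cv2.resize(b[y-50:y+25,x-25:x+50],(400,300) if 0 else (300,300),interpolation=cv2.INTER_CUBIC) for x,y in [(207,82),(322,109),(294,212),(190,193)]]
cv2.imwrite('pics/z1.png',np.vstack([np.hstack(t[:2]),np.hstack(t[2:])]))
E
```

```text
[209  32  18  20 268] [217.7537  41.4142] [0.5135 0.0277 0.1335]
[334  64  22  17 206] [343.9223  72.6699] [ 0.639  -0.0012  0.1335]
[213 170  15  19 130] [221.0769 177.2231] [ 0.5127 -0.1094  0.1335]
[318 191  19  20 196] [326.4847 199.9796] [ 0.6303 -0.1358  0.1335]
```

View pics/z1.png

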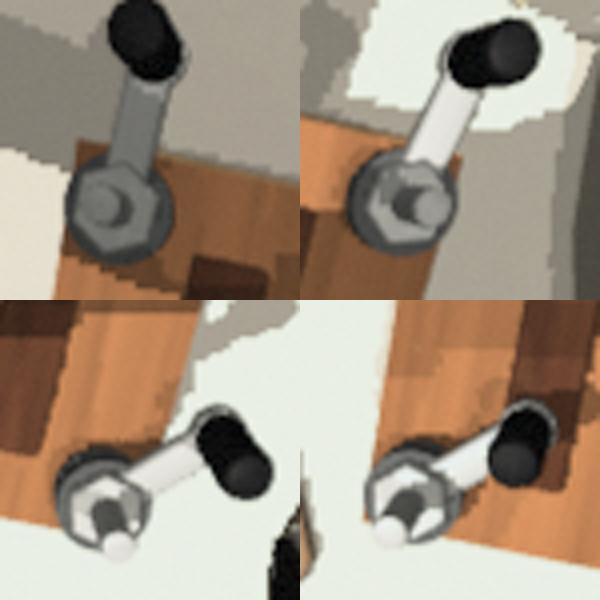

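```bash
python3 - <<'E'
from h import *
np.set_printoptions(precision=4,suppress=True)
T=np.load('T1.npy')
o=dict(a=(182,32),b=(297,59),c=(269,162),d=(165,143))
st=dict(a=(101,204),b=(132,207),c=(118,246),d=(91,231))
hub=dict(a=(119,204),b=(102,202),c=(103,210),d=(112,198))
kt=dict(a=(135,27),b=(216,47),c=(245,177),d=(214,163))
kb=dict(a=(218.,41.),)
L=dict(a=(-.062,.062),b=(.062,.062),c=(.062,-.062),d=(-.062,-.062))
S={};P=[];Q=[]
for k in 'abcd':
    f=lambda d,z:wcast(T,(o[k][0]+d[k][0]/4,o[k][1]+d[k][1]/4),z)
    s=f(st,.146);h=f(hub,.1193);S[k]=(s+h)/2;kk=f(kt,.1515)
    print(k,'stud',s[:2],'hub',h[:2],'knobtop',kk[:2])
    P+= [L[k]]*2;Q+=[s[:2],h[:2]]
P=np.array(P);Q=np.array(Q)
# rigid fit
p=P-P.mean(0);q=Q-Q.mean(0);H=p.T@q;th=np.arctan2(H[0,1]-H[1,0],H[0,0]+H[1,1]);R=np.array([[np.cos(th),-np.sin(th)],[np.sin(th),np.cos(th)]])
print('yaw',np.degrees(th),'centre',Q.mean(0),'scale',np.trace(R.T@ (q.T@p))/(p**2).sum());print((q-p@R.T)*1e3)
for k in 'abcd':
    A=Q.mean(0)+R@np.array(L[k]);kk=wcast(T,(o[k][0]+kt[k][0]/4,o[k][1]+kt[k][1]/4),.1515)[:2]
    v=kk-A;print(k,'axis',A,'ang',np.degrees(np.arctan2(v[1],v[0])),'r',np.linalg.norm(v))
s=robot.observe();print(s['tool_pos'],s['qpos'],s['time'])
E
```

```text
a stud [ 0.5034 -0.0114] hub [ 0.5043 -0.0104] knobtop [0.5136 0.0271]
b stud [ 0.6246 -0.0378] hub [ 0.6228 -0.0377] knobtop [ 0.6407 -0.0007]
c stud [ 0.5981 -0.159 ] hub [ 0.5973 -0.1588] knobtop [ 0.6303 -0.1368]
d stud [ 0.4772 -0.1324] hub [ 0.4779 -0.1314] knobtop [ 0.5118 -0.1118]
yaw -12.404399998196439 centre [ 0.5507 -0.0849] scale 0.9954627821356345
[[-0.092  -0.4053]
 [ 0.8599  0.5832]
 [ 0.0342 -0.122 ]
 [-1.777  -0.0224]
 [ 0.1416 -0.2507]
 [-0.6303 -0.0964]
 [ 0.3703 -0.3354]
 [ 1.0933  0.6488]]
a axis [ 0.5035 -0.011 ] ang 75.09635423685359 r 0.03946360444804163
b axis [ 0.6246 -0.0376] ang 66.48922890596246 r 0.04028179424840395
c axis [ 0.5979 -0.1587] ang 34.15791443935673 r 0.039148915742684705
d axis [ 0.4768 -0.1321] ang 30.219162064604003 r 0.04040016604127722
[ 0.5483 -0.099   0.3054] [-0.3165  0.3581  1.2841  0.0005  1.502  -0.3168] 0.7
```

>>> move_arm --pt "0.05 0.04 0.02 -0.17" --pt "0.1 0.08 0.04 -0.34" --pt "0.15 0.13 0.06 -0.51" --pt "0.2 0.17 0.08 -0.68" --pt "0.25 0.207 0.093 -0.85" --gripper 0.72 --squeeze 60

```text
time: 1.32
tool_pos: [0.6316, -0.1354, 0.2046]
tool_rot: [-2.904, 1.568, 2.706]
contact_force: [-0.3, -0.5, -0.2]
opening: 0.0464
```

>>> move_arm --pt "0 0 0 -0.17" --pt "0 0 0 -0.34" --pt "0.0 0 0 -0.51" --pt "0.0 0 0 -0.68" --pt "0.0 0 0 -0.85"

```text
time: 1.95
tool_pos: [0.6311, -0.1351, 0.2053]
tool_rot: [2.478, 1.568, 2.695]
contact_force: [-0.3, 0.2, 0.3]
opening: 0.0258
```

```bash
cat >> h.py <<'E'
AX=dict(a=(.5035,-.011),b=(.6246,-.0376),c=(.5979,-.1587),d=(.4768,-.1321))
PH=dict(a=75.1,b=66.5,c=34.2,d=30.2)
def goto(k,z,phi=None,r=.04):
    "normalised shift to the knob k position and twist"
    s=robot.observe();T=tool(s);phi=PH[k] if phi is None else phi
    p=np.array([*(np.array(AX[k])+r*np.array([np.cos(np.radians(phi)),np.sin(np.radians(phi))])),z])
    d=T[:3,:3].T@(p-T[:3,3])/.4
    be=np.degrees(np.arctan2(T[1,1],T[0,1]));
    print('t',round(s['time'],2),'beta',be,'target',p,'shift',d.round(4),'twist units',((be-(phi+90)))/60,'q',s['qpos'].round(3),'open',s['opening'])
def stat(k):
    s=robot.observe();T=tool(s);A=np.array(AX[k]);v=T[:2,3]-A
    f=np.array(s['contact_force']);ph=np.arctan2(v[1],v[0]);t=np.array([np.sin(ph),-np.cos(ph)])
    be=np.degrees(np.arctan2(T[1,1],T[0,1]))
    print('t',round(s['time'],2),'phi',np.degrees(ph).round(2),'r',np.linalg.norm(v).round(4),'z',T[2,3].round(4),'beta-90',(be-90).round(1),'resist',(-f[:2]@t).round(2),'radialF',(f[:2]@v/np.linalg.norm(v)).round(2),'f',f.round(1),'q6',s['qpos'][5].round(2),'open',s['opening'].round(4))
E
python3 -c "
from h import *
goto('c',.14)"
```

```text
t 1.95 beta 102.44814919393626 target [ 0.63098322 -0.13621666  0.14      ] shift [ 0.1632 -0.0031 -0.0005] twist units -0.36253084676772906 q [-0.33   0.584  1.189  0.     1.372 -2.118] open 0.025772511885526282
```

>>> move_arm --pt "0.05 -0.003 0 -0.17" --pt "0.09 -0.003 0 -0.36" --pt "0.09 -0.003 0 -0.36"

```text
time: 2.33
tool_pos: [0.6306, -0.1363, 0.1683]
tool_rot: [2.174, 1.565, 2.761]
contact_force: [-0.0, 0.3, 0.6]
opening: 0.0258
```

```bash
python3 - <<'E'
from h import *
goto('c',.121)
im=robot.read_camera('wrist'); b=cv2.cvtColor(im,cv2.COLOR_RGB2BGR);cv2.imwrite('pics/w2.png',cv2.resize(b,(800,600)))
E
```

```text
t 2.33 beta 123.63234684667384 target [ 0.63098322 -0.13621666  0.121     ] shift [ 0.1182 -0.0008  0.0012] twist units -0.009460885888769373 q [-0.332  0.612  1.242  0.     1.293 -2.49 ] open 0.025839037407641978
```

View pics/w2.png

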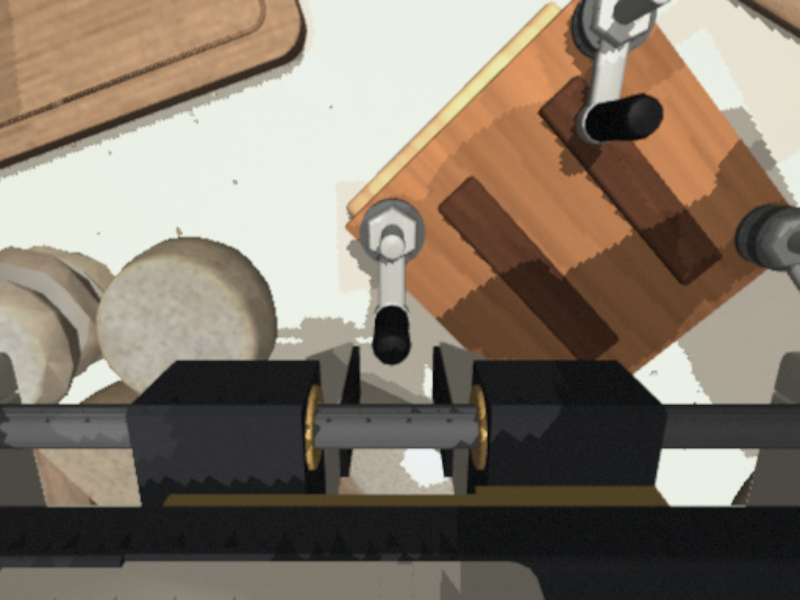

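The knob (390,340) sits between the two fingers (355–437) and the arm points straight along the tool's z. I'm descending.

>>> move_arm --pt "0.06 0 0.001 0" --pt "0.118 0 0.001 0" --pt "0.118 0 0.001 0"

```text
time: 2.75
tool_pos: [0.6315, -0.1372, 0.1224]
tool_rot: [2.2, 1.568, 2.784]
contact_force: [0.8, 0.6, 0.2]
opening: 0.0256
```

```bash
python3 -c "
from h import *
stat('c')
for n in (2,4,6,8,10,20,30,40,50):
  t=np.radians(n);print(n,(-.1*np.sin(t)).round(4),(-.1*(1-np.cos(t))).round(4),round(n/60,4))"
```

```text
Traceback (most recent call last):
  File "h.py", line 31, in stat
    print('t',round(s['time'],2),'phi',np.degrees(ph).round(2),'r',np.linalg.norm(v).round(4),'z',T[2,3].round(4),'beta-90',(be-90).round(1),'resist',(-f[:2]@t).round(2),'radialF',(f[:2]@v/np.linalg.norm(v)).round(2),'f',f.round(1),'q6',s['qpos'][5].round(2),'open',s['opening'].round(4))
                                                                                                                                                                                                                                                                          ^^^^^^^^^^^^^^^^^^
AttributeError: 'float' object has no attribute 'round'
```

>>> move_arm --pt "0 -0.0174 -0.0015 0.167" --pt "0 -0.0342 -0.006 0.333" --pt "0 -0.05 -0.0134 0.5" --pt "0 -0.0643 -0.0234 0.667" --pt "0 -0.0766 -0.0357 0.833"

```text
time: 3.38
tool_pos: [0.6378, -0.1705, 0.1247]
tool_rot: [1.278, 1.569, 0.985]
contact_force: [0.1, 2.9, -2.1]
opening: 0.0259
```

```bash
sed -i "s/s\['opening'\].round(4)/round(float(s['opening']),4)/" h.py; python3 -c "
from h import *
stat('c')"
```

```text
t 3.38 phi -16.5 r 0.0416 z 0.1247 beta-90 -16.8 resist 2.81 radialF -0.69 f [ 0.1  2.9 -2.1] q6 -1.66 open 0.0259
```

>>> move_arm --pt "0.003 -0.0174 -0.0015 0.167" --pt "0.005 -0.0342 -0.006 0.333" --pt "0.007 -0.05 -0.0134 0.5" --pt "0.008 -0.0643 -0.0234 0.667" --pt "0.008 -0.0766 -0.0357 0.833"

```text
time: 4.0
tool_pos: [0.6167, -0.1967, 0.1228]
tool_rot: [0.984, 1.566, -0.182]
contact_force: [2.8, 2.1, -0.0]
opening: 0.0253
```

>>> move_arm --pt "0 -0.0174 -0.0015 0.167" --pt "0 -0.0342 -0.006 0.333" --pt "0 -0.05 -0.0134 0.5" --pt "0 -0.0643 -0.0234 0.667" --pt "0 -0.0766 -0.0357 0.833"

```text
time: 4.62
tool_pos: [0.5828, -0.1972, 0.1223]
tool_rot: [1.461, 1.565, -0.577]
contact_force: [3.4, -3.7, -4.0]
opening: 0.0257
```

```bash
python3 -c "
from h import *
stat('c')"
```

```text
t 4.62 phi -111.37 r 0.0414 z 0.1223 beta-90 -116.8 resist 4.54 radialF 2.19 f [ 3.4 -3.7 -4. ] q6 0.02 open 0.0257
```

>>> move_arm --pt "0 -0.0104 -0.0006 0.1" --pt "0 -0.0208 -0.0022 0.2" --pt "0 -0.0208 -0.0022 0.2"

```text
time: 5.0
tool_pos: [0.5752, -0.1926, 0.1222]
tool_rot: [1.56, 1.567, -0.681]
contact_force: [1.5, -4.1, 0.1]
opening: 0.0256
```

```bash
python3 -c "
from h import *
stat('c')"
```

```text
t 5.0 phi -123.71 r 0.0408 z 0.1222 beta-90 -128.4 resist 3.52 radialF 2.64 f [ 1.5 -4.1  0.1] q6 0.22 open 0.0256
```

>>> move_arm --pt "0 -0.007 -0.0003 0.067" --pt "0 -0.007 -0.0003 0.067"

```text
time: 5.25
tool_pos: [0.573, -0.1906, 0.1217]
tool_rot: [1.681, 1.568, -0.628]
contact_force: [1.3, -4.5, 1.4]
opening: 0.0255
```

```bash
python3 -c "
from h import *
stat('c')"
```

```text
t 5.25 phi -127.97 r 0.0405 z 0.1217 beta-90 -132.3 resist 3.79 radialF 2.81 f [ 1.3 -4.5  1.4] q6 0.29 open 0.0255
```

>>> move_arm --pt "0 -0.0087 -0.0004 0.083" --pt "0 -0.0087 -0.0004 0.083"

```text
time: 5.5
tool_pos: [0.5702, -0.1877, 0.1212]
tool_rot: [1.864, 1.569, -0.531]
contact_force: [0.9, -3.2, 2.4]
opening: 0.0256
```

>>> move_arm --pt "0 -0.007 -0.0003 0.067" --pt "0 -0.007 -0.0003 0.067"

```text
time: 5.75
tool_pos: [0.5681, -0.1853, 0.1208]
tool_rot: [2.102, 1.57, -0.362]
contact_force: [0.5, -3.0, 2.0]
opening: 0.0258
```

```bash
python3 -c "
from h import *
stat('c')"
```

```text
t 5.75 phi -138.21 r 0.0399 z 0.1208 beta-90 -141.2 resist 2.54 radialF 1.6 f [ 0.5 -3.   2. ] q6 0.45 open 0.0258
```

>>> move_arm --pt "0 -0.007 -0.0003 0.067" --pt "0 -0.007 -0.0003 0.067"

```text
time: 6.0
tool_pos: [0.5664, -0.1829, 0.1205]
tool_rot: [2.46, 1.571, -0.074]
contact_force: [0.5, -3.1, 2.0]
opening: 0.0252
```

>>> move_arm --pt "0 -0.007 -0.0003 0.067" --pt "0 -0.007 -0.0003 0.067"

```text
time: 6.25
tool_pos: [0.5647, -0.1805, 0.1204]
tool_rot: [-1.334, 1.571, 2.345]
contact_force: [0.6, -2.7, 1.8]
opening: 0.0257
```

>>> move_arm --pt "0 -0.007 -0.0003 0.067" --pt "0 -0.007 -0.0003 0.067"

```text
time: 6.5
tool_pos: [0.5633, -0.1781, 0.1203]
tool_rot: [-0.82, 1.57, 2.789]
contact_force: [-1.4, -3.4, 1.5]
opening: 0.0259
```

>>> move_arm --pt "0 -0.007 -0.0003 0.067" --pt "0 -0.007 -0.0003 0.067"

```text
time: 6.75
tool_pos: [0.5621, -0.1755, 0.1202]
tool_rot: [-0.785, 1.57, 2.753]
contact_force: [-0.6, -4.2, 2.0]
opening: 0.0257
```

```bash
python3 -c "
from h import *
stat('c')"
```

```text
t 6.75 phi -154.83 r 0.0396 z 0.1202 beta-90 -157.3 resist 3.54 radialF 2.33 f [-0.6 -4.2  2. ] q6 0.74 open 0.0257
```

>>> move_arm --pt "0 -0.007 -0.0003 0.067" --pt "0 -0.007 -0.0003 0.067"

```text
time: 7.0
tool_pos: [0.5611, -0.1729, 0.1202]
tool_rot: [-0.708, 1.57, 2.76]
contact_force: [0.1, -3.3, 1.7]
opening: 0.0256
```

>>> move_arm --pt "0 -0.007 -0.0003 0.067" --pt "0 -0.007 -0.0003 0.067"

```text
time: 7.25
tool_pos: [0.5602, -0.1702, 0.1201]
tool_rot: [-0.572, 1.57, 2.826]
contact_force: [-1.1, -3.0, -0.3]
opening: 0.0257
```

>>> move_arm --pt "0 -0.007 -0.0003 0.067" --pt "0 -0.007 -0.0003 0.067"

```text
time: 7.5
tool_pos: [0.5598, -0.1677, 0.1202]
tool_rot: [0.481, 1.57, -2.474]
contact_force: [-1.2, -4.6, -0.7]
opening: 0.0258
```

>>> move_arm --pt "0 -0.007 -0.0003 0.067" --pt "0 -0.007 -0.0003 0.067"

```text
time: 7.75
tool_pos: [0.5599, -0.1659, 0.1203]
tool_rot: [1.92, 1.569, -1.105]
contact_force: [1.1, -8.4, -2.2]
opening: 0.0257
```

```bash
python3 -c "
from h import *
stat('c')"
```

```text
t 7.75 phi -169.2 r 0.0386 z 0.1203 beta-90 -173.3 resist 8.48 radialF 0.51 f [ 1.1 -8.4 -2.2] q6 1.04 open 0.0257
```

The force has jumped to 8.5 N. I'll push a little further to confirm it's the stop.

>>> move_arm --pt "0 -0.0052 -0.0002 0.05" --pt "0 -0.0052 -0.0002 0.05"

```text
time: 8.0
tool_pos: [0.5601, -0.1647, 0.1204]
tool_rot: [2.011, 1.567, -1.066]
contact_force: [1.5, -11.1, -3.0]
opening: 0.0257
```

```bash
python3 -c "
from h import *
stat('c')"
```

```text
t 8.0 phi -170.94 r 0.0383 z 0.1204 beta-90 -176.3 resist 11.17 radialF 0.24 f [  1.5 -11.1  -3. ] q6 1.09 open 0.0257
```

Stop felt on c at 11 N. I'm backing off, lifting, and unwinding toward a.

>>> move_arm --pt "0 0.016 0.001 0" --pt "-0.06 0.016 0.001 0" --pt "-0.12 0.016 0.001 0"

```text
time: 8.38
tool_pos: [0.5591, -0.1682, 0.1684]
tool_rot: [-1.104, 1.568, 2.102]
contact_force: [0.6, -0.5, -0.5]
opening: 0.026
```

```bash
python3 -c "
from h import *
stat('c');goto('a',.168)"
```

```text
t 8.38 phi -166.21 r 0.04 z 0.1684 beta-90 -176.3 resist 0.59 radialF -0.5 f [ 0.6 -0.5 -0.5] q6 1.08 open 0.026
t 8.38 beta -86.33749103426635 target [0.51378531 0.02765504 0.168     ] shift [ 0.0022 -0.4959  0.0817] twist units -4.190624850571106 q [-0.424  0.499  1.442  0.002  1.202  1.082] open 0.025987473949560677
```

>>> move_arm --pt "0 -0.1 0.02 -0.17" --pt "0 -0.2 0.035 -0.34" --pt "0 -0.3 0.05 -0.51" --pt "0 -0.4 0.07 -0.68" --pt "0 -0.496 0.082 -0.85"

```text
time: 9.0
tool_pos: [0.5137, 0.0291, 0.1682]
tool_rot: [-1.934, 1.569, 2.168]
contact_force: [0.2, -0.4, 0.1]
opening: 0.0255
```

>>> move_arm --pt "0 0 0 -0.17" --pt "0 0 0 -0.34" --pt "0.0 0 0 -0.51" --pt "0.0 0 0 -0.68" --pt "0.0 0 0 -0.85"

```text
time: 9.62
tool_pos: [0.5142, 0.0278, 0.1681]
tool_rot: [-2.806, 1.569, 2.186]
contact_force: [0.8, -0.0, 1.1]
opening: 0.0256
```

>>> move_arm --pt "0 0 0 -0.17" --pt "0 0 0 -0.34" --pt "0.0 0 0 -0.51" --pt "0.0 0 0 -0.68" --pt "0.0 0 0 -0.85"

```text
time: 10.25
tool_pos: [0.5142, 0.0278, 0.1681]
tool_rot: [2.578, 1.569, 2.176]
contact_force: [-0.4, 0.6, 0.2]
opening: 0.0256
```

>>> move_arm --pt "0 0 0 -0.17" --pt "0 0 0 -0.34" --pt "0.0 0 0 -0.51" --pt "0.0 0 0 -0.68" --pt "0.0 0 0 -0.85"

```text
time: 10.88
tool_pos: [0.5142, 0.0278, 0.1681]
tool_rot: [1.694, 1.569, 2.183]
contact_force: [-0.1, -0.7, 0.2]
opening: 0.0258
```

```bash
python3 -c "
from h import *
goto('a',.165)"
```

```text
t 10.88 beta 118.01324339123742 target [0.51378531 0.02765504 0.165     ] shift [ 0.0078  0.0001 -0.001 ] twist units -0.7847792768127095 q [-9.600e-02  3.800e-01  1.640e+00  2.000e-03  1.123e+00 -2.156e+00] open 0.02584821514111412
```

>>> move_arm --pt "0 0 0 -0.17" --pt "0 0 0 -0.34" --pt "0.0 0 0 -0.51" --pt "0.0 0 0 -0.68" --pt "0.0 0 0 -0.73"

```text
time: 11.5
tool_pos: [0.5142, 0.0278, 0.1681]
tool_rot: [0.911, 1.569, 2.162]
contact_force: [-1.1, -0.3, 0.2]
opening: 0.0257
```

```bash
python3 - <<'E'
from h import *
goto('a',.121)
im=robot.read_camera('wrist'); b=cv2.cvtColor(im,cv2.COLOR_RGB2BGR);cv2.imwrite('pics/w3.png',cv2.resize(b,(800,600)))
E
```

```text
t 11.5 beta 161.6558146503893 target [0.51378531 0.02765504 0.121     ] shift [ 0.1178  0.0006 -0.0008] twist units -0.05740308916017843 q [-9.600e-02  3.800e-01  1.640e+00  2.000e-03  1.123e+00 -2.918e+00] open 0.02571724352103296
```

View pics/w3.png

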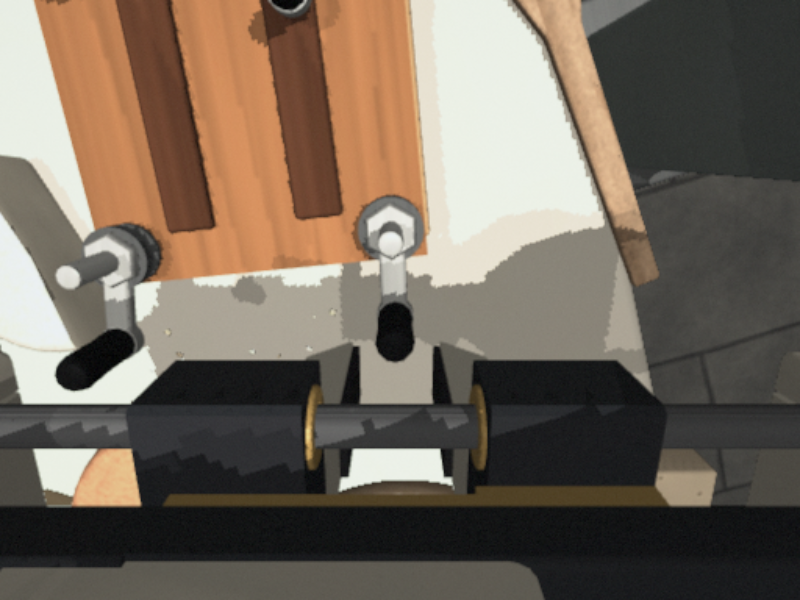

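Well aligned (knob at column 395). I'm descending and turning a.

>>> move_arm --pt "0.06 0.0 0 0" --pt "0.118 0.0 0 0" --pt "0.118 0.0 0 0"

```text
time: 11.92
tool_pos: [0.5131, 0.0276, 0.1197]
tool_rot: [1.629, 1.566, 2.874]
contact_force: [-0.2, 0.7, 0.0]
opening: 0.0258
```

>>> move_arm --pt "0 -0.0175 -0.0005 0.155" --pt "0 -0.0345 -0.004 0.31" --pt "0 -0.0507 -0.0104 0.466" --pt "0 -0.0656 -0.0195 0.62" --pt "0 -0.0786 -0.0311 0.777"

```text
time: 12.55
tool_pos: [0.5399, 0.0062, 0.1215]
tool_rot: [1.726, 1.568, 2.152]
contact_force: [-1.4, 4.3, -3.5]
opening: 0.0256
```

```bash
python3 -c "
from h import *
stat('a')"
```

```text
t 12.55 phi 25.31 r 0.0403 z 0.1215 beta-90 24.4 resist 4.48 radialF 0.53 f [-1.4  4.3 -3.5] q6 -2.13 open 0.0256
```

>>> move_arm --pt "0 -0.0174 -0.0015 0.167" --pt "0 -0.0342 -0.006 0.333" --pt "0 -0.05 -0.0134 0.5" --pt "0 -0.0643 -0.0234 0.667" --pt "0 -0.0766 -0.0357 0.833"

```text
time: 13.18
tool_pos: [0.5407, -0.0278, 0.1219]
tool_rot: [1.348, 1.569, 0.901]
contact_force: [1.9, 2.9, -2.9]
opening: 0.0255
```

>>> move_arm --pt "0 -0.0174 -0.0015 0.167" --pt "0 -0.0342 -0.006 0.333" --pt "0 -0.05 -0.0134 0.5" --pt "0 -0.0643 -0.0234 0.667" --pt "0 -0.0766 -0.0357 0.833"

```text
time: 13.8
tool_pos: [0.5156, -0.0502, 0.1224]
tool_rot: [1.374, 1.567, 0.054]
contact_force: [4.6, 2.1, -3.0]
opening: 0.0258
```

```bash
python3 -c "
from h import *
stat('a')"
```

```text
t 13.8 phi -72.86 r 0.041 z 0.1224 beta-90 -75.6 resist 5.01 radialF -0.61 f [ 4.6  2.1 -3. ] q6 -0.5 open 0.0258
```

>>> move_arm --pt "0 -0.0139 -0.001 0.133" --pt "0 -0.0276 -0.0039 0.267" --pt "0 -0.0276 -0.0039 0.267"

```text
time: 14.18
tool_pos: [0.5042, -0.0519, 0.1223]
tool_rot: [1.358, 1.568, -0.234]
contact_force: [3.1, -2.5, -1.5]
opening: 0.0258
```

>>> move_arm --pt "0 -0.007 -0.0003 0.067" --pt "0 -0.007 -0.0003 0.067"

```text
time: 14.42
tool_pos: [0.5015, -0.0519, 0.1221]
tool_rot: [1.319, 1.568, -0.342]
contact_force: [4.4, -2.8, -0.4]
opening: 0.0255
```

```bash
python3 -c "
from h import *
stat('a')"
```

```text
t 14.43 phi -92.75 r 0.0409 z 0.1221 beta-90 -95.2 resist 4.58 radialF 2.55 f [ 4.4 -2.8 -0.4] q6 -0.16 open 0.0255
```

>>> move_arm --pt "0 -0.007 -0.0003 0.067" --pt "0 -0.007 -0.0003 0.067"

```text
time: 14.68
tool_pos: [0.4984, -0.0514, 0.1218]
tool_rot: [1.375, 1.569, -0.356]
contact_force: [4.6, -3.4, 1.5]
opening: 0.0258
```

>>> move_arm --pt "0 -0.007 -0.0003 0.067" --pt "0 -0.007 -0.0003 0.067"

```text
time: 14.92
tool_pos: [0.4953, -0.0507, 0.1216]
tool_rot: [1.411, 1.57, -0.39]
contact_force: [3.1, -2.6, 1.3]
opening: 0.0255
```

>>> move_arm --pt "0 -0.007 -0.0003 0.067" --pt "0 -0.007 -0.0003 0.067"

```text
time: 15.18
tool_pos: [0.4923, -0.0498, 0.1213]
tool_rot: [1.409, 1.57, -0.462]
contact_force: [3.1, -3.4, 0.9]
opening: 0.026
```

>>> move_arm --pt "0 -0.007 -0.0003 0.067" --pt "0 -0.007 -0.0003 0.067"

```text
time: 15.42
tool_pos: [0.4895, -0.0488, 0.1212]
tool_rot: [0.283, 1.571, -1.658]
contact_force: [2.6, -4.0, 1.0]
opening: 0.0256
```

>>> move_arm --pt "0 -0.007 -0.0003 0.067" --pt "0 -0.007 -0.0003 0.067"

```text
time: 15.68
tool_pos: [0.4868, -0.0476, 0.1211]
tool_rot: [-0.879, 1.57, -2.891]
contact_force: [1.6, -3.4, 1.3]
opening: 0.0258
```

>>> move_arm --pt "0 -0.007 -0.0003 0.067" --pt "0 -0.007 -0.0003 0.067"

```text
time: 15.92
tool_pos: [0.4842, -0.0463, 0.1211]
tool_rot: [-0.907, 1.57, -2.989]
contact_force: [1.1, -4.1, 0.2]
opening: 0.0257
```

>>> move_arm --pt "0 -0.007 -0.0003 0.067" --pt "0 -0.007 -0.0003 0.067"

```text
time: 16.18
tool_pos: [0.4818, -0.0448, 0.121]
tool_rot: [-0.987, 1.57, -3.139]
contact_force: [1.1, -3.8, -0.1]
opening: 0.0258
```

```bash
python3 -c "
from h import *
stat('a')"
```

```text
t 16.18 phi -122.71 r 0.0402 z 0.121 beta-90 -123.3 resist 2.95 radialF 2.65 f [ 1.1 -3.8 -0.1] q6 0.33 open 0.0258
```

>>> move_arm --pt "0 -0.007 -0.0003 0.067" --pt "0 -0.007 -0.0003 0.067"

```text
time: 16.42
tool_pos: [0.4806, -0.0435, 0.1212]
tool_rot: [1.872, 1.569, -0.351]
contact_force: [5.2, -4.9, -3.4]
opening: 0.0261
```

Force is rising, so I'll push a little further.

>>> move_arm --pt "0 -0.007 -0.0003 0.067" --pt "0 -0.007 -0.0003 0.067"

```text
time: 16.68
tool_pos: [0.4796, -0.0421, 0.1214]
tool_rot: [1.963, 1.566, -0.329]
contact_force: [8.0, -6.8, -4.0]
opening: 0.0262
```

```bash
python3 -c "
from h import *
stat('a')"
```

```text
t 16.68 phi -127.53 r 0.0392 z 0.1214 beta-90 -131.3 resist 10.51 radialF 0.55 f [ 8.  -6.8 -4. ] q6 0.48 open 0.0262
```

Stop felt on a at 10.5 N. I'm backing off and heading to b.

>>> move_arm --pt "0 0.016 0.001 0" --pt "-0.06 0.016 0.001 0" --pt "-0.12 0.016 0.001 0"

```text
time: 17.05
tool_pos: [0.481, -0.045, 0.1689]
tool_rot: [-1.374, 1.567, 2.617]
contact_force: [-0.2, 0.9, -0.3]
opening: 0.0255
```

```bash
python3 - <<'E'
from h import *
stat('a');goto('b',.168)
for n in ('scene','side'):
    im=robot.read_camera(n); b=cv2.cvtColor(im,cv2.COLOR_RGB2BGR)
    if n=='scene': b=b[130:250,200:330]
    else: b=b[150:240,210:310]
    cv2.imwrite(f'pics/{n}1.png',cv2.resize(b,None,fx=5,fy=5,interpolation=cv2.INTER_CUBIC))
E
```

```text
t 17.05 phi -123.43 r 0.0408 z 0.1689 beta-90 -131.3 resist -0.65 radialF -0.67 f [-0.2  0.9 -0.3] q6 0.47 open 0.0255
t 17.05 beta -41.341253187037495 target [ 0.64054996 -0.0009176   0.168     ] shift [ 0.0011  0.2266 -0.3463] twist units -3.297354219783958 q [-2.530e-01  3.260e-01  1.721e+00  1.000e-03  1.099e+00  4.680e-01] open 0.02547460347902033
```

View pics/side1.png

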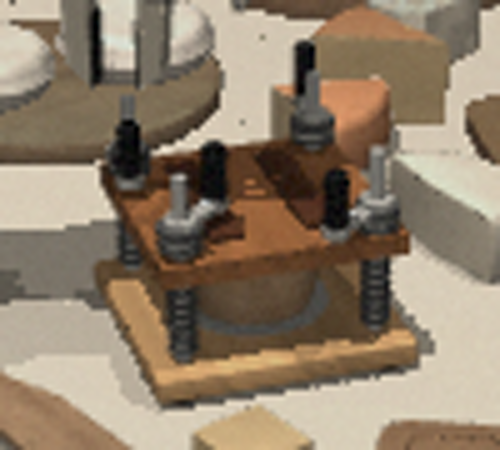

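The side view shows a's and c's knobs turned and the press otherwise undisturbed. On to b.

>>> move_arm --pt "0 0.05 -0.07 -0.165" --pt "0 0.1 -0.15 -0.33" --pt "0 0.15 -0.22 -0.495" --pt "0 0.2 -0.29 -0.66" --pt "0 0.227 -0.346 -0.825"

```text
time: 17.77
tool_pos: [0.642, -0.0016, 0.1671]
tool_rot: [-2.054, 1.567, 2.806]
contact_force: [-0.4, -0.9, 0.1]
opening: 0.0256
```

>>> move_arm --pt "0 0 0 -0.165" --pt "0 0 0 -0.33" --pt "0.0 0 0 -0.495" --pt "0.0 0 0 -0.66" --pt "0.0 0 0 -0.825"

```text
time: 18.4
tool_pos: [0.6408, -0.0018, 0.1673]
tool_rot: [-2.904, 1.567, 2.82]
contact_force: [-0.3, 0.5, -0.4]
opening: 0.0256
```

>>> move_arm --pt "0 0 0 -0.165" --pt "0 0 0 -0.33" --pt "0.0 0 0 -0.495" --pt "0.0 0 0 -0.66" --pt "0.0 0 0 -0.825"

```text
time: 19.02
tool_pos: [0.6408, -0.0018, 0.1672]
tool_rot: [2.513, 1.567, 2.817]
contact_force: [-0.5, -0.2, -0.0]
opening: 0.0257
```

>>> move_arm --pt "0 0 0 -0.165" --pt "0 0 0 -0.33" --pt "0.0 0 0 -0.495" --pt "0.0 0 0 -0.66" --pt "0.0 0 0 -0.822"

```text
time: 19.65
tool_pos: [0.6408, -0.0018, 0.1673]
tool_rot: [1.644, 1.567, 2.809]
contact_force: [-0.8, 0.5, 0.4]
opening: 0.0257
```

```bash
python3 - <<'E'
from h import *
goto('b',.121)
im=robot.read_camera('wrist'); b=cv2.cvtColor(im,cv2.COLOR_RGB2BGR);cv2.imwrite('pics/w4.png',cv2.resize(b,(800,600)))
E
```

```text
t 19.65 beta 156.75532846858246 target [ 0.64054996 -0.0009176   0.121     ] shift [0.1157 0.001  0.0019] twist units 0.004255474476374369 q [-1.230e-01  6.040e-01  1.260e+00  1.000e-03  1.281e+00 -2.859e+00] open 0.02567755847849192
```

View pics/w4.png

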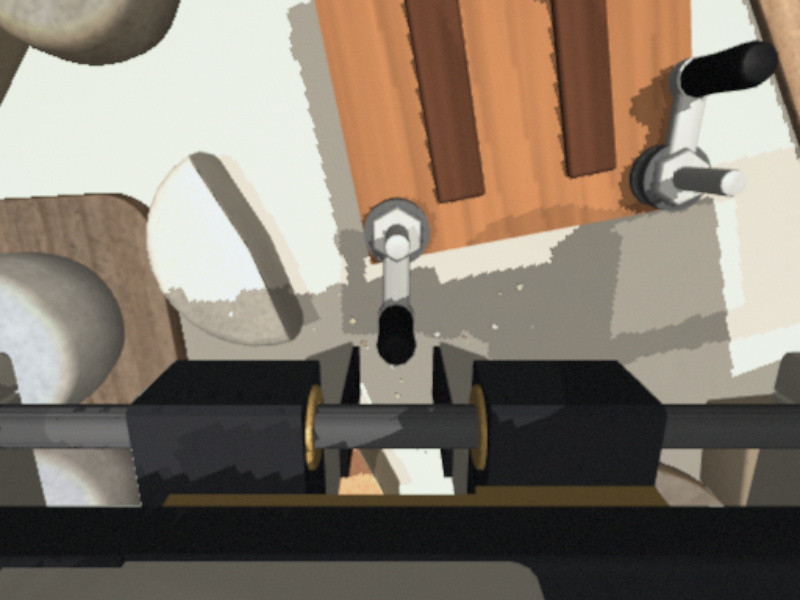

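Knob b is centred at column 396. I'm descending and turning it.

>>> move_arm --pt "0.06 0.0 0.001 0" --pt "0.116 0.0 0.001 0" --pt "0.116 0.0 0.001 0"

```text
time: 20.08
tool_pos: [0.64, -0.0016, 0.1198]
tool_rot: [1.794, 1.564, 2.951]
contact_force: [0.1, 0.6, -0.1]
opening: 0.0255
```

>>> move_arm --pt "0 -0.0174 -0.0015 0.167" --pt "0 -0.0342 -0.006 0.333" --pt "0 -0.05 -0.0134 0.5" --pt "0 -0.0643 -0.0234 0.667" --pt "0 -0.0766 -0.0357 0.833"

```text
time: 20.7
tool_pos: [0.6632, -0.0263, 0.1222]
tool_rot: [2.319, 1.567, 2.598]
contact_force: [-3.0, 3.3, -2.6]
opening: 0.0254
```

```bash
python3 -c "
from h import *
stat('b')"
```

```text
t 20.7 phi 16.28 r 0.0402 z 0.1222 beta-90 16.0 resist 4.03 radialF -1.94 f [-3.   3.3 -2.6] q6 -2.01 open 0.0254
```

>>> move_arm --pt "0 -0.0174 -0.0015 0.167" --pt "0 -0.0342 -0.006 0.333" --pt "0 -0.05 -0.0134 0.5" --pt "0 -0.0643 -0.0234 0.667" --pt "0 -0.0766 -0.0357 0.833"

```text
time: 21.32
tool_pos: [0.6594, -0.0596, 0.1227]
tool_rot: [2.114, 1.569, 1.521]
contact_force: [0.7, 3.7, -3.0]
opening: 0.0258
```

>>> move_arm --pt "0 -0.0174 -0.0015 0.167" --pt "0 -0.0342 -0.006 0.333" --pt "0 -0.05 -0.0134 0.5" --pt "0 -0.0643 -0.0234 0.667" --pt "0 -0.0766 -0.0357 0.833"

```text
time: 21.95
tool_pos: [0.6314, -0.0784, 0.1233]
tool_rot: [1.526, 1.568, 0.06]
contact_force: [5.1, -0.6, -3.7]
opening: 0.0254
```

```bash
python3 -c "
from h import *
stat('b')"
```

```text
t 21.95 phi -80.5 r 0.0413 z 0.1233 beta-90 -84.0 resist 4.92 radialF 1.46 f [ 5.1 -0.6 -3.7] q6 -0.35 open 0.0254
```

>>> move_arm --pt "0 -0.0139 -0.001 0.133" --pt "0 -0.0276 -0.0039 0.267" --pt "0 -0.0276 -0.0039 0.267"

```text
time: 22.32
tool_pos: [0.6199, -0.0786, 0.1234]
tool_rot: [1.394, 1.569, -0.344]
contact_force: [3.6, -2.3, -1.9]
opening: 0.0259
```

>>> move_arm --pt "0 -0.007 -0.0003 0.067" --pt "0 -0.007 -0.0003 0.067"

```text
time: 22.58
tool_pos: [0.6172, -0.0781, 0.1233]
tool_rot: [1.322, 1.569, -0.485]
contact_force: [3.1, -3.6, -1.3]
opening: 0.0257
```

```bash
python3 -c "
from h import *
stat('b')"
```

```text
t 22.57 phi -100.3 r 0.0412 z 0.1233 beta-90 -103.5 resist 3.67 radialF 2.97 f [ 3.1 -3.6 -1.3] q6 -0.01 open 0.0257
```

>>> move_arm --pt "0 -0.007 -0.0003 0.067" --pt "0 -0.007 -0.0003 0.067"

```text
time: 22.82
tool_pos: [0.6144, -0.0775, 0.1232]
tool_rot: [1.149, 1.569, -0.728]
contact_force: [3.7, -4.1, -2.6]
opening: 0.0259
```

>>> move_arm --pt "0 -0.007 -0.0003 0.067" --pt "0 -0.007 -0.0003 0.067"

```text
time: 23.08
tool_pos: [0.6116, -0.0766, 0.1231]
tool_rot: [1.07, 1.569, -0.877]
contact_force: [2.8, -4.4, -2.9]
opening: 0.0259
```

>>> move_arm --pt "0 -0.007 -0.0003 0.067" --pt "0 -0.007 -0.0003 0.067"

```text
time: 23.32
tool_pos: [0.609, -0.0755, 0.1231]
tool_rot: [1.052, 1.569, -0.966]
contact_force: [3.0, -4.7, -1.2]
opening: 0.0261
```

```bash
python3 -c "
from h import *
stat('b')"
```

```text
t 23.32 phi -112.4 r 0.041 z 0.1231 beta-90 -115.6 resist 4.53 radialF 3.2 f [ 3.  -4.7 -1.2] q6 0.2 open 0.0261
```

>>> move_arm --pt "0 -0.007 -0.0003 0.067" --pt "0 -0.007 -0.0003 0.067"

```text
time: 23.58
tool_pos: [0.6066, -0.0743, 0.1231]
tool_rot: [1.143, 1.569, -0.945]
contact_force: [3.9, -4.3, -2.6]
opening: 0.0259
```

>>> move_arm --pt "0 -0.007 -0.0003 0.067" --pt "0 -0.007 -0.0003 0.067"

```text
time: 23.82
tool_pos: [0.6053, -0.073, 0.1233]
tool_rot: [1.652, 1.567, -0.506]
contact_force: [6.5, -5.4, -5.2]
opening: 0.0259
```

```bash
python3 -c "
from h import *
stat('b')"
```

```text
t 23.82 phi -118.53 r 0.0403 z 0.1233 beta-90 -123.6 resist 8.27 radialF 1.7 f [ 6.5 -5.4 -5.2] q6 0.34 open 0.0259
```

>>> move_arm --pt "0 -0.007 -0.0003 0.067" --pt "0 -0.007 -0.0003 0.067"

```text
time: 24.08
tool_pos: [0.6042, -0.0718, 0.1235]
tool_rot: [1.808, 1.564, -0.42]
contact_force: [10.5, -7.5, -6.2]
opening: 0.0259
```

```bash
python3 -c "
from h import *
stat('b')"
```

```text
t 24.07 phi -120.85 r 0.0398 z 0.1235 beta-90 -127.7 resist 12.89 radialF 1.06 f [10.5 -7.5 -6.2] q6 0.41 open 0.0259
```

Stop felt on b at 12.9 N. I'm backing off and going to d.

>>> move_arm --pt "0 0.017 0.001 0" --pt "-0.06 0.017 0.001 0" --pt "-0.115 0.017 0.001 0"

```text
time: 24.45
tool_pos: [0.6061, -0.0743, 0.1693]
tool_rot: [-1.426, 1.569, 2.63]
contact_force: [0.5, 0.1, -0.6]
opening: 0.0256
```

```bash
python3 - <<'E'
from h import *
stat('b');goto('d',.168)
E
```

```text
t 24.45 phi -116.73 r 0.041 z 0.1693 beta-90 -127.6 resist 0.45 radialF -0.29 f [ 0.5  0.1 -0.6] q6 0.41 open 0.0256
t 24.45 beta -37.60758203749265 target [ 0.51137099 -0.1119792   0.168     ] shift [ 0.0035 -0.1301  0.2193] twist units -2.630126367291544 q [-2.480e-01  5.460e-01  1.358e+00  1.000e-03  1.240e+00  4.090e-01] open 0.025634444220778742
```

>>> move_arm --pt "0 -0.03 0.05 -0.17" --pt "0 -0.06 0.1 -0.34" --pt "0 -0.09 0.15 -0.51" --pt "0 -0.12 0.2 -0.68" --pt "0 -0.13 0.219 -0.85"

```text
time: 25.08
tool_pos: [0.5103, -0.1118, 0.169]
tool_rot: [-2.391, 1.569, 2.56]
contact_force: [-0.5, 0.1, -0.4]
opening: 0.0257
```

>>> move_arm --pt "0 0 0 -0.17" --pt "0 0 0 -0.34" --pt "0.0 0 0 -0.51" --pt "0.0 0 0 -0.68" --pt "0.0 0 0 -0.85"

```text
time: 25.7
tool_pos: [0.5114, -0.1115, 0.169]
tool_rot: [2.845, 1.569, 2.404]
contact_force: [-0.5, 0.9, 0.4]
opening: 0.026
```

>>> move_arm --pt "0 0 0 -0.17" --pt "0 0 0 -0.34" --pt "0.0 0 0 -0.51" --pt "0.0 0 0 -0.68" --pt "0.0 0 0 -0.85"

```text
time: 26.32
tool_pos: [0.5114, -0.1115, 0.169]
tool_rot: [1.956, 1.569, 2.405]
contact_force: [-0.2, 0.0, 0.9]
opening: 0.026
```

>>> move_arm --pt "0 0 0 -0.08" --pt "0 0 0 -0.08"

```text
time: 26.58
tool_pos: [0.5115, -0.1116, 0.1689]
tool_rot: [1.896, 1.57, 2.422]
contact_force: [-0.2, 0.4, 0.6]
opening: 0.0253
```

```bash
python3 - <<'E'
from h import *
goto('d',.121)
im=robot.read_camera('wrist'); b=cv2.cvtColor(im,cv2.COLOR_RGB2BGR);cv2.imwrite('pics/w5.png',cv2.resize(b,(800,600)))
E
```

```text
t 26.57 beta 120.10083303814969 target [ 0.51137099 -0.1119792   0.121     ] shift [ 0.1198 -0.0008 -0.0008] twist units -0.0016527826975052543 q [-0.361  0.394  1.615  0.     1.133 -2.458] open 0.02534013567614775
```

View pics/w5.png

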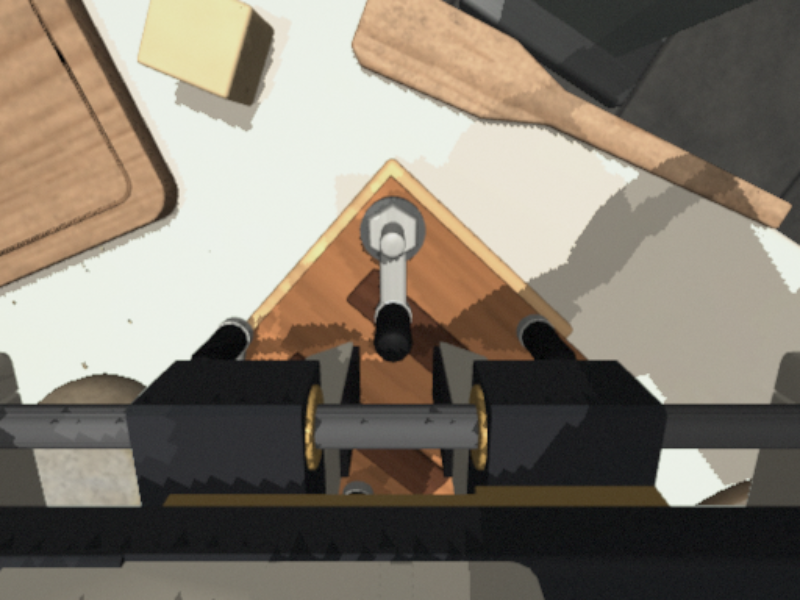

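Knob d is centred at (393,335). Knobs a (545,340) and c (222,340) are about 40 mm clear of the fingers. I'm descending and turning.

>>> move_arm --pt "0.06 -0.001 0 0" --pt "0.118 -0.001 0 0" --pt "0.118 -0.001 0 0"

```text
time: 27.0
tool_pos: [0.5109, -0.1118, 0.1203]
tool_rot: [2.21, 1.567, 2.733]
contact_force: [-0.1, -0.5, -0.2]
opening: 0.0258
```

>>> move_arm --pt "0 -0.0174 -0.0015 0.167" --pt "0 -0.0342 -0.006 0.333" --pt "0 -0.05 -0.0134 0.5" --pt "0 -0.0643 -0.0234 0.667" --pt "0 -0.0766 -0.0357 0.833"

```text
time: 27.62
tool_pos: [0.5154, -0.1452, 0.1222]
tool_rot: [1.529, 1.569, 1.175]
contact_force: [1.6, 3.1, -2.9]
opening: 0.0256
```

```bash
python3 -c "
from h import *
stat('d')"
```

```text
t 27.62 phi -18.83 r 0.0407 z 0.1222 beta-90 -20.3 resist 3.43 radialF 0.57 f [ 1.6  3.1 -2.9] q6 -1.64 open 0.0256
```

>>> move_arm --pt "0 -0.0174 -0.0015 0.167" --pt "0 -0.0342 -0.006 0.333" --pt "0 -0.05 -0.0134 0.5" --pt "0 -0.0643 -0.0234 0.667" --pt "0 -0.0766 -0.0357 0.833"

```text
time: 28.25
tool_pos: [0.4924, -0.1701, 0.1227]
tool_rot: [1.108, 1.567, -0.119]
contact_force: [3.2, 1.2, -2.4]
opening: 0.0257
```

>>> move_arm --pt "0 -0.0174 -0.0015 0.167" --pt "0 -0.0342 -0.006 0.333" --pt "0 -0.05 -0.0134 0.5" --pt "0 -0.0643 -0.0234 0.667" --pt "0 -0.0766 -0.0357 0.833"

```text
time: 28.88
tool_pos: [0.4589, -0.1682, 0.123]
tool_rot: [1.53, 1.566, -0.57]
contact_force: [3.6, -2.9, -3.1]
opening: 0.0259
```

```bash
python3 -c "
from h import *
stat('d')"
```

```text
t 28.88 phi -116.31 r 0.0403 z 0.123 beta-90 -120.3 resist 4.53 radialF 1.03 f [ 3.6 -2.9 -3.1] q6 0.02 open 0.0259
```

>>> move_arm --pt "0 -0.0139 -0.001 0.133" --pt "0 -0.0276 -0.0039 0.267" --pt "0 -0.0276 -0.0039 0.267"

```text
time: 29.25
tool_pos: [0.4495, -0.1612, 0.1228]
tool_rot: [1.611, 1.568, -0.761]
contact_force: [1.0, -3.9, -1.1]
opening: 0.026
```

>>> move_arm --pt "0 -0.007 -0.0003 0.067" --pt "0 -0.007 -0.0003 0.067"

```text
time: 29.5
tool_pos: [0.4476, -0.1592, 0.1226]
tool_rot: [1.594, 1.568, -0.846]
contact_force: [-0.3, -6.2, 0.1]
opening: 0.0258
```

```bash
python3 -c "
from h import *
stat('d')"
```

```text
t 29.5 phi -137.09 r 0.0399 z 0.1226 beta-90 -139.8 resist 4.32 radialF 4.49 f [-0.3 -6.2  0.1] q6 0.37 open 0.0258
```

>>> move_arm --pt "0 -0.007 -0.0003 0.067" --pt "0 -0.007 -0.0003 0.067"

```text
time: 29.75
tool_pos: [0.4457, -0.157, 0.1225]
tool_rot: [1.574, 1.568, -0.937]
contact_force: [-1.1, -4.4, 0.0]
opening: 0.0258
```

```bash
python3 -c "
from h import *
stat('d')"
```

```text
t 29.75 phi -141.31 r 0.0398 z 0.1225 beta-90 -143.9 resist 2.81 radialF 3.6 f [-1.1 -4.4  0. ] q6 0.44 open 0.0258
```

>>> move_arm --pt "0 -0.007 -0.0003 0.067" --pt "0 -0.007 -0.0003 0.067"

```text
time: 30.0
tool_pos: [0.444, -0.1546, 0.1225]
tool_rot: [1.547, 1.568, -1.034]
contact_force: [-0.1, -4.7, -0.7]
opening: 0.0254
```

>>> move_arm --pt "0 -0.007 -0.0003 0.067" --pt "0 -0.007 -0.0003 0.067"

```text
time: 30.25
tool_pos: [0.4425, -0.152, 0.1224]
tool_rot: [1.485, 1.569, -1.166]
contact_force: [-0.9, -5.2, -0.4]
opening: 0.0257
```

>>> move_arm --pt "0 -0.007 -0.0003 0.067" --pt "0 -0.007 -0.0003 0.067"

```text
time: 30.5
tool_pos: [0.4411, -0.1494, 0.1223]
tool_rot: [1.375, 1.569, -1.346]
contact_force: [-1.9, -5.0, -0.9]
opening: 0.0256
```

```bash
python3 -c "
from h import *
stat('d')"
```

```text
t 30.5 phi -154.09 r 0.0397 z 0.1223 beta-90 -155.9 resist 3.68 radialF 3.94 f [-1.9 -5.  -0.9] q6 0.66 open 0.0256
```

>>> move_arm --pt "0 -0.007 -0.0003 0.067" --pt "0 -0.007 -0.0003 0.067"

```text
time: 30.75
tool_pos: [0.4406, -0.1473, 0.1224]
tool_rot: [1.727, 1.568, -1.064]
contact_force: [0.5, -7.6, -1.7]
opening: 0.0256
```

>>> move_arm --pt "0 -0.007 -0.0003 0.067" --pt "0 -0.007 -0.0003 0.067"

```text
time: 31.0
tool_pos: [0.4405, -0.1456, 0.1226]
tool_rot: [1.921, 1.565, -0.941]
contact_force: [1.3, -10.8, -3.1]
opening: 0.0254
```

```bash
python3 -c "
from h import *
stat('d')"
```

```text
t 31.0 phi -159.61 r 0.0387 z 0.1226 beta-90 -163.9 resist 10.54 radialF 2.57 f [  1.3 -10.8  -3.1] q6 0.81 open 0.0254
```

Stop felt on d at 10.5 N. I'm backing off and lifting for a check view.

>>> move_arm --pt "0 0.016 0.001 0" --pt "-0.06 0.016 0.001 0" --pt "-0.2 0.016 0.001 0" --pt "-0.35 0.016 0.001 0" --pt "-0.45 0.016 0.001 0"

```text
time: 31.62
tool_pos: [0.4406, -0.1492, 0.305]
tool_rot: [2.63, 1.568, -0.231]
contact_force: [0.4, -0.2, -0.5]
opening: 0.0256
```

```bash
python3 - <<'E'
from h import *
s=robot.observe();T=tool(s);print(T[:3,3],np.degrees(np.arctan2(T[1,1],T[0,1])))
X=np.array([.5507,-.0849,.13]);print(wproj(T,X))
# desired beta=0 pose like T1 : shift
p=np.array([.5483,-.099,.3054]);print(T[:3,:3].T@(p-T[:3,3])/.4)
E
```

```text
[ 0.44062059 -0.14924736  0.30502493] -73.9287013538417
[222.45371637  45.0592824 ]
[-2.52381890e-04 -4.61844643e-02 -2.93454661e-01]
```

Going back to the first viewpoint, with a −74° twist over two calls.

>>> move_arm --pt "0 -0.01 -0.06 -0.17" --pt "0 -0.02 -0.12 -0.34" --pt "0 -0.03 -0.18 -0.5" --pt "0 -0.04 -0.24 -0.67" --pt "0 -0.046 -0.293 -0.83"

```text
time: 32.25
tool_pos: [0.5486, -0.0988, 0.302]
tool_rot: [-2.261, 1.57, 2.036]
contact_force: [0.6, -0.1, 0.6]
opening: 0.0257
```

>>> move_arm --pt "0 0 0 -0.17" --pt "0 0 0 -0.34" --pt "0 0 0 -0.4" --pt "0 0 0 -0.4"

```text
time: 32.75
tool_pos: [0.5479, -0.0994, 0.3019]
tool_rot: [-2.79, 1.57, 1.919]
contact_force: [-0.2, -0.2, 0.1]
opening: 0.0255
```

```bash
python3 - <<'E'
from h import *
np.set_printoptions(precision=4,suppress=True)
s=robot.observe();T=tool(s);print(s['time'],T[:3,3])
b=cv2.cvtColor(robot.read_camera('wrist'),cv2.COLOR_RGB2BGR);cv2.imwrite('pics/w6.png',cv2.resize(b,(800,600)))
sd=cv2.cvtColor(robot.read_camera('side'),cv2.COLOR_RGB2BGR);sc=cv2.cvtColor(robot.read_camera('scene'),cv2.COLOR_RGB2BGR)
cv2.imwrite('pics/side2raw.png',sd);cv2.imwrite('pics/scene2raw.png',sc)
cv2.imwrite('pics/side2.png',cv2.resize(sd[150:270,200:330],None,fx=5,fy=5,interpolation=cv2.INTER_CUBIC))
m=((b.max(axis=2)<40)*255).astype(np.uint8)
n,l,st,c=cv2.connectedComponentsWithStats(m)
for i in range(1,n):
    if 60<st[i,4]<600 and st[i,1]<225: print(st[i],c[i],wcast(T,c[i],.1285))
# bystander shift: diff of fixed views before/after
for n,im in(('side',sd),('scene',sc)):
    o=cv2.imread(f'pics/{n}0.png');d=cv2.absdiff(o,im).max(axis=2);cv2.imwrite(f'pics/{n}_diff.png',d)
E
```

```text
32.75 [ 0.5479 -0.0994  0.3019]
[185 113  19  16 139] [195.9496 119.4317] [ 0.4878 -0.0466  0.1285]
[305 139  18  17 222] [313.5811 146.8514] [ 0.6124 -0.0759  0.1285]
[152 204  19  21 184] [163.0163 212.663 ] [ 0.4445 -0.1508  0.1285]
[259 220  12  21 175] [264.2857 228.8514] [ 0.5601 -0.1712  0.1285]
```

View pics/w6.png

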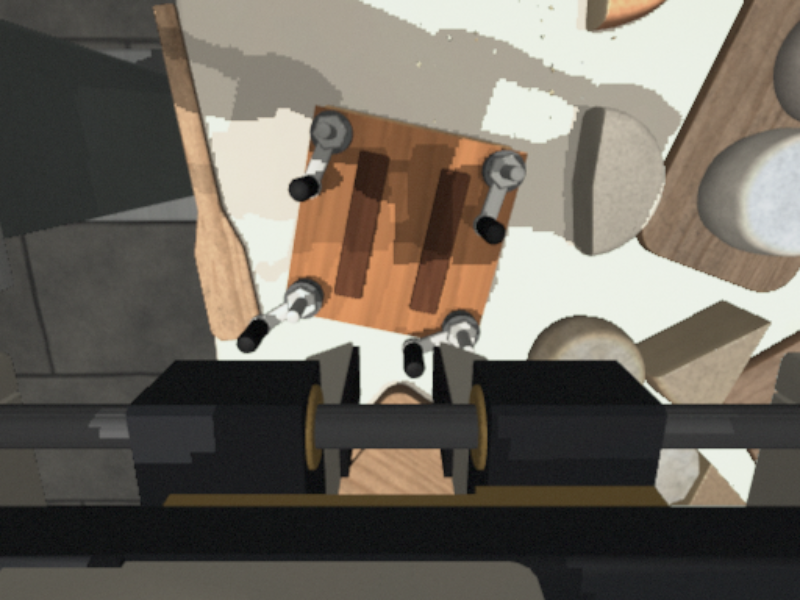

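View pics/side2.png

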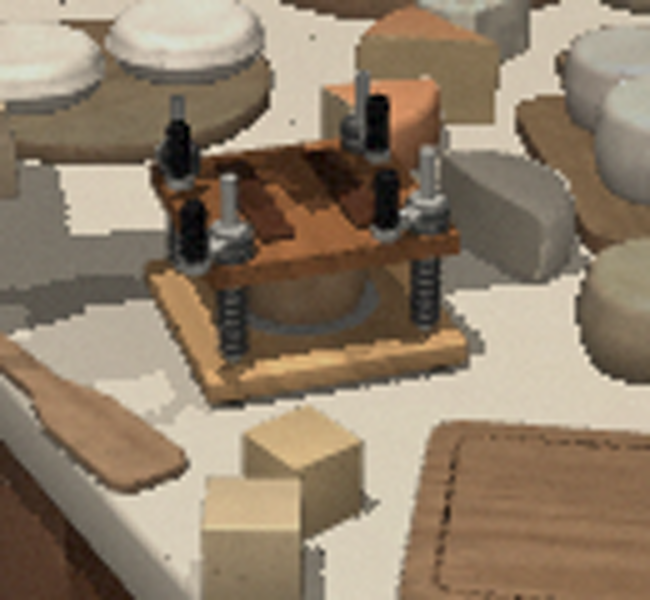

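View pics/side_diff.png

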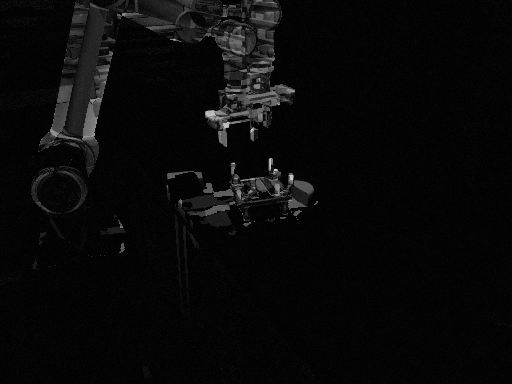

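The wrist view shows all four cranks about a half turn round: a (303,188), b (490,230), c (413,358) and d (252,335). The difference image shows changes only at the robot, its shadows and the press. Cheeses and spatula are where they were, so I'm handing in.

```bash
python3 -c "
from cell import robot
print(robot.observe()['contact_force']); print(robot.hand_in())"
```

```text
[-0.82202919 -0.37319183  0.10708586]
the job is handed in; nothing more can be done
None
```

I tightened the four nuts in cross order (c, a, b, d) and handed the job in. The robot's clock read about 33 s. Each knob was caged loosely between the fingers and pushed clockwise round its stud, slowly near the end until the stop was felt.

- **Stops:** Running drag was about 3–6 N. At the stop the push rose to 11.2 N on c, 10.5 N on a, 12.9 N on b and 10.5 N on d, all well under the 22 N limit. The nuts turned roughly 175–195° each.
- **Last views:** All four cranks are about a half turn round and the plate looks level. The cheeses and spatula show no movement in the before/after side view. The gripper was clear of everything, with under 1 N on the wrist.
- **Not confirmed:** The cameras cannot resolve the 0.16 mm height margin for "home" or the 0.35° level limit, so both rest on the felt stops.
- **Small disagreement:** Knob a's final angle in the last picture was about 3° different from the angle felt at its stop. I put that down to picture noise, because the fingers never touched the knob's other side when backing off.

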